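# Push the stray jar and canister back into the row

## Task

Two containers, a wide clip-top jar and a square canister, have been left standing in front of the row on the pantry counter. Push them gently back along the counter into the two empty places in the row, one in each, until each stands upright against the wooden back rail, the canister with its side flush along it. Only push them: do not pinch, lift or tip them, and leave the three slim jars in the row where they are.

Things in the scene. Friction and masses are not known exactly. Their poses are not given: they have to be found in the camera images.
- rail: fixed wooden back rail on the counter, an upright board 18 mm thick (x), 520 mm long (y), 50 mm high; origin at the centre of its underside. Its own x points away from the robot (square to the board), y along the board to the left, z up. The row stands against its front face, which lies at x = -9 mm in its frame. Two low steel feet, 12 mm high, are on its far side only
- place_right (a point): middle of the empty place in the row on the right (-y of the rail), on the counter, at the rail's front face; axes parallel to the rail's. The place is 125 mm wide between the slim jars at both sides of it and is open towards the robot. A container pushed home has its centre half its width in front of this point: 45 mm for the jar, 40 mm for the canister
- place_left (a point): the same for the empty place on the left (+y of the rail), 195 mm from the other along the rail
- jar: wide clip-top glass jar: straight round body 90 mm in diameter and 66 mm high, slightly narrower neck and lid, 92 mm tall in all; about 0.4 kg, slides under a few newtons. Origin at the centre of its underside, z up. Thin wire clip (look only) at its +y side. It stands loose 75 to 130 mm short of home, in front of either one of the empty places, up to 30 mm to the side of its middle
- canister: white square canister with a flat wooden lid, 80 x 80 mm, 85 mm tall in all (white body up to 72 mm); about 0.4 kg, slides under 5 N. Origin at the centre of its underside, axes square to its sides, z up. It stands in front of the other empty place, in the same way, turned by up to 0.35 rad from the rail's direction; if over 0.2 rad askew it can jam between rail and fingers, so square it first
- row_jar_1: one of three slim clip-top glass jars already standing in the row against the rail, body 70 mm in diameter, 80 mm tall with lid (0.3 kg); origin at the centre of its underside, z up. Bystander: leave it where it stands. The three may stand in any order along the rail
- row_jar_2: one of three slim clip-top glass jars already standing in the row against the rail, body 70 mm in diameter, 92 mm tall with lid (0.3 kg); origin at the centre of its underside, z up. Bystander: leave it where it stands. The three may stand in any order along the rail
- row_jar_3: one of three slim clip-top glass jars already standing in the row against the rail, body 70 mm in diameter, 104 mm tall with lid (0.3 kg); origin at the centre of its underside, z up. Bystander: leave it where it stands. The three may stand in any order along the rail
Things that resemble listed ones, but are neither listed nor needed, are in the scene too. What is shaped like the jar but green is not meant.

How it is judged:
By the outcome, as a careful person would: the job done as asked, in the order asked, and still so for the second after the job is handed in, with the robot touching nothing.
It also fails if it takes over 72 s, if anything falls off the work surface, if the arm or the gripper's body presses on something with over 40 N, if the wrist force passes 120 N, or if a joint passes its speed limit or range.

## Robot

A 6-joint arm with a two-finger parallel gripper is mounted at the origin on the work surface. World frame = base frame: x ahead of the robot, y to its left, z up, the work surface at z = 0. Lengths are in mm, angles in rad, forces in N, time in s.
With the tool pointing down it reaches from about 250 to 725 mm from the base axis. Payload 9.7 kg.
Tool frame: the origin (TCP) lies at the centre of the arm's flange, where the gripper is bolted on; the fingertips stand 173 mm ahead of it and the grasp point (between the pads) lies 155 mm ahead of it (bot.tcp_to_tips is the distance from the TCP to the fingertips, in mm); z points along the fingers, y is the line along which they close (so a half turn about z gives the same grasp; the last joint's range is limited). The gripper opens to 85 mm and grips with 20 to 120 N. Pads are 22 mm wide; open, the fingers measure 114 mm over their backs; the gripper's body (76 mm by 85 mm) begins 54 mm behind the grasp point. The pads swing forward as they close: fully open they stand 13 mm farther back than shut.
Start: joints at [-1.231, 0.087, 0.176, 1.66, 0, 1.571], TCP at [183.312, -518.55, 404.684] pointing down, gripper open.
Joint ranges: [-3.13, 3.13], [-0.85, 1.81], [-1.15, 1.24], [-2.2, 2.28], [-1.44, 1.52], [-3.14, 3.14]. Speed limits (rad/s): [2.22, 2.22, 2.57, 3.14, 3.14, 3.14].

## Interface

Orientations are given as a unit quaternion [x, y, z, w].
In Python, from bench import bot gives the robot as it stands.
- The arm moves only by the shell command python3 -m crank 'ROWS' [FORCE]. ROWS is JSON, a list of rows, each a list of 7 numbers: the shift along the world's x, y, z in cm, then the turn, a rotation vector about the world's x, y, z in rad, then the finger opening in cm, from 0 to 8.54. In form: [[x, y, z, ax, ay, az, grip], ...]. A call has 1 to 5 rows; each row shifts and turns the commanded pose from where the row before left it; what a row does not reach is not made up. A row lasts 1/12 s, in which the tool goes at most 41.7 mm and 7.16 degrees, less where a joint would pass 70% of its speed; a pose out of reach is approached as far as the arm can. A call with a gripper value outside its range is refused whole. The fingers move at their own pace and stop on an object; FORCE is the grip in N (left out, the last holds). Time passes only in rows, so rows that do not move let the fingers close. It gives the time, the measured TCP pose, the force, the opening and the grip force at its end, in the units of the state.
- bot.get_obs(): the state, without advancing time (a new reading comes with each control period).
- bot.get_image(name): name is "side" or "top"; returns the picture (420x560x3 uint8, blue, green, red); there is no depth.
- bot.camera_info(name): a dict with "K" (3x3 intrinsics, pixels), "R" (3x3) and "t" (3): a world point X has camera coordinates R X + t. Camera axes: x right, y down, z forward; pixel columns grow to the right and rows downward; lengths in mm; the calibration is good to about 2 mm. A picture is of the moment at which its call begins. camera_info takes no time and is no camera call.
- bot.job_done(): hands the job in; it is judged then, once.
The state is a dict: "time": time; "qpos": joint angles; "qd": joint speeds; "joint_efforts": joint torques, N m; "eef_pos": TCP position; "tool_rot": TCP orientation; "contact_force": force on the tool from outside, world axes, zero at the start; "ft_torque": the same for the moment, N m; "gripper_width": opening from 0.0 (shut) to 1.0 (fully open); "finger_force": force on a finger pad.
Only numpy, scipy, OpenCV 4.12 (cv2) and the standard library are available. Lean on these libraries where they do the work, as an engineer would, in place of code of your own. Each camera call takes 0.05 s, during which the arm holds its last target. There are 200 camera calls.

## Working session

There is one attempt and no reset: what is moved stays moved. The work goes in short steps, Python scripts to look and compute and a shell command to move; the robot and the scene stay as the last step left them, time stands still between calls to the robot, and variables do not carry over. Pictures are saved under pics/ and viewed, at most 10 in all, crops included, and the job is handed in when it is done.

```bash
mkdir -p pics
python3 - <<'E'
from bench import bot
import cv2
for n in("top","side"):
    cv2.imwrite(f"pics/{n}0.png",bot.get_image(n)); c=bot.camera_info(n); print(n,c)
print(bot.get_obs(), bot.tcp_to_tips)
E
```

```text
top {'K': array([[458.82760221,   0.        , 276.12421672],
       [  0.        , 458.82760221, 214.28065993],
       [  0.        ,   0.        ,   1.        ]]), 'R': array([[-0.02285675, -0.99973651,  0.00211502],
       [-0.9980337 ,  0.02269421, -0.0584269 ],
       [ 0.0583635 , -0.00344631, -0.99828945]]), 't': array([ 31.05879383, 533.87581868, 952.72569671])}
side {'K': array([[440.07548372,   0.        , 278.11226892],
       [  0.        , 440.07548372, 208.94749045],
       [  0.        ,   0.        ,   1.        ]]), 'R': array([[-0.80430903, -0.59382197, -0.02150464],
       [-0.3064432 ,  0.44552826, -0.84118793],
       [ 0.5090968 , -0.6699851 , -0.54031511]]), 't': array([455.72071931, 169.20902804, 629.99375596])}
{'time': 0.1, 'qpos': array([-1.23100290e+00,  8.73993317e-02,  1.75199555e-01,  1.65980654e+00,
       -4.86447298e-05,  1.57078330e+00]), 'qd': array([-0.00045611, -0.00177444,  0.00286974, -0.00115769, -0.00065847,
        0.00088507]), 'joint_efforts': array([ 1.79838513e-03, -5.21562016e+01,  4.65654588e+01,  1.61108334e-02,
        8.28931206e-05,  1.72584592e-06]), 'eef_pos': array([ 183.30439268, -518.55115263,  404.04990985]), 'tool_rot': array([ 9.85600951e-01,  1.69086954e-01, -1.26261279e-04, -5.92173259e-04]), 'contact_force': array([-0.42517911, -0.62440601, -0.48937928]), 'ft_torque': array([ 0.02620377, -0.03244866, -0.01883014]), 'finger_force': 0.0, 'gripper_width': 0.9973895846300525} 173.4
```

View pics/top0.png

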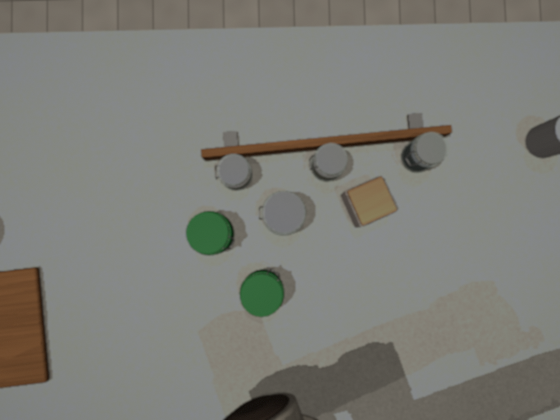

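View pics/side0.png

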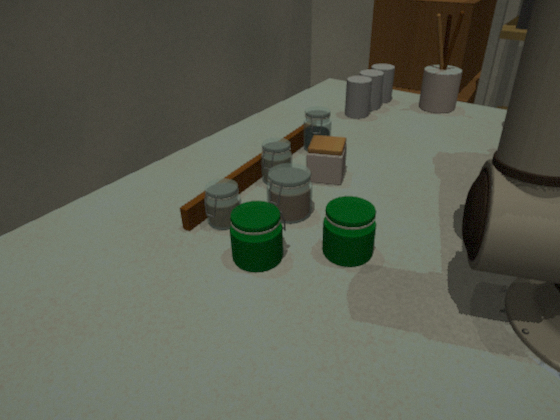

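The top view shows the rail from (203,153) to (452,130), slim jars at about (235,171), (330,161) and (427,150), the glass jar at (285,213), and the canister lid at (371,201). Two green decoys stand at (209,232) and (263,293). The side view shows the same layout. I'll enlarge both.

Run:
```python
import cv2
a=cv2.imread("pics/top0.png")[110:260,190:460]; b=cv2.imread("pics/side0.png")[95:275,170:400]
f=lambda i,s:cv2.convertScaleAbs(cv2.resize(i,None,fx=s,fy=s,interpolation=cv2.INTER_CUBIC),alpha=1.5)
A=f(a,2.96);cv2.imwrite("pics/topc.png",A[:, :800]);cv2.imwrite("pics/sidec.png",f(b,3.3))
```

```text
(no output)
```

View pics/topc.png

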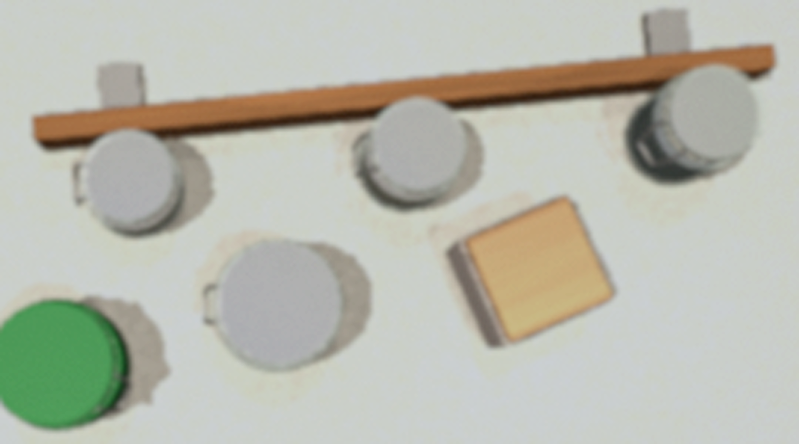

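View pics/sidec.png

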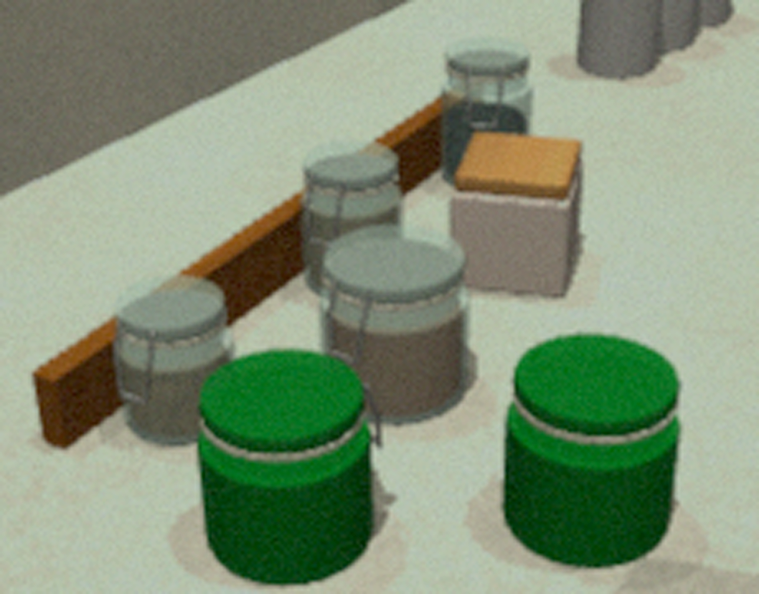

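Crop pixels in the top view: lid centres at (134,178), (419,146) and (709,118), jar lid at (279,303), and canister lid corners at (568,197), (614,293), (512,341) and (466,245). In the side view: lids at (171,303), (351,170) and (486,64), jar at (393,265), and canister lid corners at (475,134), (580,140), (570,187) and (459,184). I'll triangulate from these pairs.

```bash
cat > h.py <<'E'
from bench import bot
import numpy as np,cv2
C={n:bot.camera_info(n) for n in("top","side")}
P={n:c["K"]@np.c_[c["R"],c["t"]] for n,c in C.items()}
def tri(a,b):
    X=cv2.triangulatePoints(P["top"],P["side"],np.array(a,float).reshape(2,1),np.array(b,float).reshape(2,1))[:,0];return X[:3]/X[3]
def ray(n,p,z):
    H=P[n][:,[0,1,3]].copy();H[:,2]+=P[n][:,2]*z
    v=np.linalg.solve(H,[p[0],p[1],1]);return v[:2]/v[2]
T=lambda p:(p[0]/2.96+190,p[1]/2.96+110)
S=lambda p:(p[0]/3.3+170,p[1]/3.3+95)
E
python3 - <<'E'
from h import *
np.set_printoptions(precision=1,suppress=True)
for n,a,b in[("rl",(134,178),(171,303)),("rm",(419,146),(351,170)),("rr",(709,118),(486,64)),("jar",(279,303),(393,265)),
 ("cFar/L?",(466,245),(475,134)),("c",(568,197),(475,134)),("c2",(466,245),(459,184)),("c3",(512,341),(570,187)),("c4",(614,293),(580,140)),("railL",(37,141),(57,385)),("railLb",(33,118),(36,375))]:
    print(n,tri(T(a),S(b)))
for a in [(134,178),(419,146),(709,118)]: print([ray("top",T(a),z) for z in(80,92,104)])
print("jar",ray("top",T((279,303)),92))
c=np.array([ray("top",T(p),85) for p in[(568,197),(614,293),(512,341),(466,245)]]);print(c,c.mean(0))
for i in range(4):d=c[(i+1)%4]-c[i];print(np.hypot(*d),np.arctan2(d[1],d[0]))
for p in[(37,141),(775,66),(33,118),(774,45)]:print("rail",ray("top",T(p),50))
E
```

```text
rl [622.   99.4  77.1]
rm [637.  -92.6  83.8]
rr [ 649.9 -282.8   95.3]
jar [534.3   3.5  85.9]
cFar/L? [ 562.6 -118.8  118.1]
c [ 601.  -190.9   83. ]
c2 [ 570.5 -122.6   79.2]
c3 [ 504.6 -151.    83.3]
c4 [ 535.1 -219.5   84. ]
railL [653.  167.9  46.1]
railLb [668.4 169.8  48.3]
[array([620.1,  98. ]), array([618.2,  97. ]), array([616.3,  96. ])]
[array([637.4, -93.3]), array([635.3, -91.8]), array([633.1, -90.3])]
[array([ 652. , -288.6]), array([ 649.6, -284.5]), array([ 647.3, -280.4])]
jar [533.3   3.3]
[[ 600.1 -190.8]
 [ 535.4 -219. ]
 [ 505.1 -150.3]
 [ 569.5 -121.9]] [ 552.5 -170.5]
70.54106778866384 -2.730946574522999
75.04238700209679 1.9858103385727857
70.38277321658283 0.41499379630381605
75.34924670175785 -1.1536904323685107
rail [652.1 167.2]
rail [ 693.2 -346.4]
rail [668.3 169.7]
rail [ 708.  -346.4]
```

```bash
R='[2.47,2.83,0,0,0,0.0873,2]'; python3 -m crank '[[2.47,2.83,0,0,0,0.0873,2],[2.47,2.83,0,0,0,0.0873,2],[2.47,2.83,0,0,0,0.0873,2],[2.47,2.83,0,0,0,0.0873,2],[2.47,2.83,0,0,0,0.0873,2]]' 20
python3 -m crank '[[2.47,2.83,0,0,0,0.0873,2],[2.47,2.83,0,0,0,0.0873,2],[2.47,2.83,0,0,0,0.0873,2],[2.47,2.83,0,0,0,0.0873,2],[2.47,2.83,0,0,0,0.0873,2]]'
python3 -m crank '[[2.47,2.83,0,0,0,0.0873,2],[2.47,2.83,0,0,0,0.0873,2],[2.47,2.83,0,0,0,0.0873,2],[2.47,2.83,0,0,0,0.0873,2],[2.47,2.83,0,0,0,0.0873,2]]'
python3 -m crank '[[0,0,0,0,0,0,2],[0,0,0,0,0,0,2]]'
```

```text
time: 0.52
eef_pos: [307.5, -375.6, 404.4]
tool_rot: [0.925, 0.38, -0.0, -0.0]
contact_force: [1.3, -0.5, 0.2]
gripper_width: 0.297
finger_force: 0.0
time: 0.93
eef_pos: [431.1, -233.8, 404.5]
tool_rot: [0.82, 0.572, -0.0, -0.0]
contact_force: [0.1, -0.8, -0.8]
gripper_width: 0.237
finger_force: 0.0
time: 1.35
eef_pos: [554.7, -92.3, 404.4]
tool_rot: [0.677, 0.736, -0.0, -0.0]
contact_force: [1.0, -0.3, -1.1]
gripper_width: 0.232
finger_force: 0.0
time: 1.52
eef_pos: [554.7, -92.5, 403.6]
tool_rot: [0.678, 0.735, -0.001, -0.001]
contact_force: [-1.0, -0.5, -0.8]
gripper_width: 0.233
finger_force: 0.0
```

```bash
python3 -m crank '[[0,0,-4,0,0,0,2],[0,0,-4,0,0,0,2],[0,0,-4,0,0,0,2],[0,0,-3,0,0,0,2],[0,0,-2.5,0,0,0,2]]'
python3 -m crank '[[0,0,-2.5,0,0,0,2],[0,0,0,0,0,0,2]]'
python3 - <<'E'
from h import *
cv2.imwrite("pics/s1.png",cv2.convertScaleAbs(cv2.resize(bot.get_image("side")[95:275,170:400],None,fx=3.3,fy=3.3),alpha=1.5))
E
```

```text
time: 1.93
eef_pos: [552.3, -95.0, 226.8]
tool_rot: [0.68, 0.733, -0.001, -0.001]
contact_force: [-0.2, -0.4, 0.5]
gripper_width: 0.236
finger_force: 0.0
time: 2.1
eef_pos: [551.4, -94.8, 199.6]
tool_rot: [0.68, 0.734, -0.002, -0.003]
contact_force: [-1.5, 0.8, -0.6]
gripper_width: 0.233
finger_force: 0.0
```

View pics/s1.png

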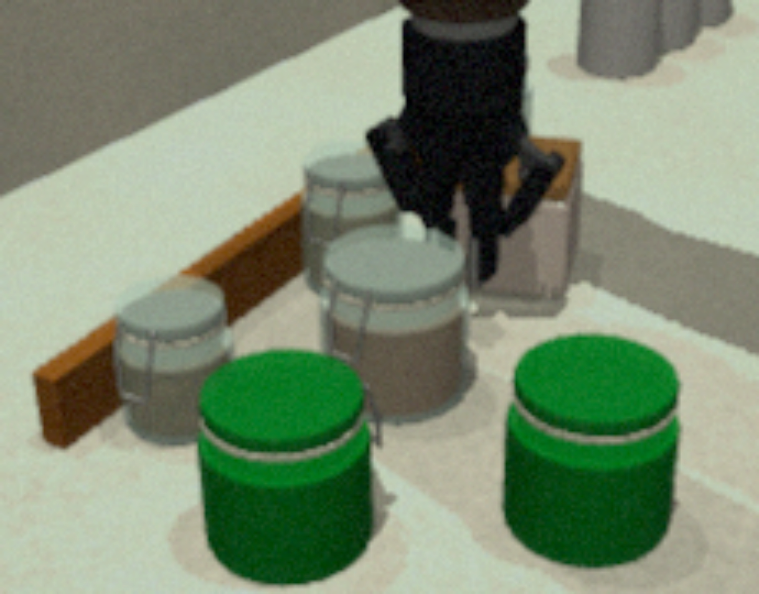

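The fingers hang clear at crop (480,270), between the jar and the canister. I'll push the canister sideways to square it and shift it.

```bash
for i in 1; do python3 -m crank '[[0.03,-0.4,0.3,0,0,0,2],[0.03,-0.4,0,0,0,0,2],[0.03,-0.4,0,0,0,0,2],[0.03,-0.4,0,0,0,0,2],[0.03,-0.4,0,0,0,0,2]]'
python3 -m crank '[[0.03,-0.4,0,0,0,0,2],[0.03,-0.4,0,0,0,0,2],[0.03,-0.4,0,0,0,0,2],[0.03,-0.4,0,0,0,0,2],[0.03,-0.4,0,0,0,0,2]]'
python3 -m crank '[[0.03,-0.4,0,0,0,0,2],[0.03,-0.3,0,0,0,0,2],[0.03,-0.2,0,0,0,0,2],[0,0,0,0,0,0,2]]'
done
python3 - <<'E'
from h import *
cv2.imwrite("pics/t1.png",cv2.convertScaleAbs(cv2.resize(bot.get_image("top")[110:260,190:460],None,fx=2.96,fy=2.96),alpha=1.5))
E
```

```text
time: 2.57
eef_pos: [555.7, -114.4, 208.8]
tool_rot: [0.679, 0.734, 0.001, 0.001]
contact_force: [0.6, 2.6, 1.4]
gripper_width: 0.236
finger_force: 0.0
time: 2.98
eef_pos: [556.8, -134.4, 207.5]
tool_rot: [0.679, 0.734, -0.0, -0.0]
contact_force: [0.0, 2.3, -0.3]
gripper_width: 0.232
finger_force: 0.0
time: 3.32
eef_pos: [557.7, -143.5, 207.6]
tool_rot: [0.679, 0.734, -0.0, 0.0]
contact_force: [0.6, -0.4, -0.5]
gripper_width: 0.231
finger_force: 0.0
```

View pics/t1.png

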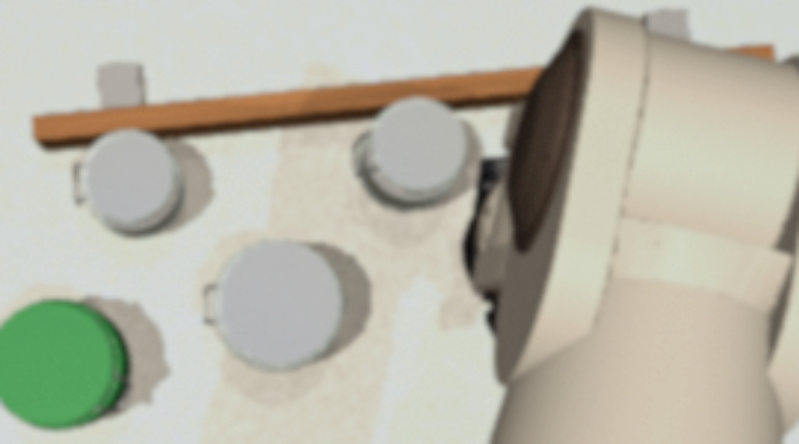

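```bash
python3 -m crank '[[-0.1,1.0,0,0,0,0,2],[-0.05,0.8,1,0,0,0,2],[0,0,3.5,0,0,0,2],[0,0,4,0,0,0,2],[0,0,3,0,0,0,2]]'
python3 -m crank '[[-0.77,0.97,0,0,0,0.12,4],[-0.77,0.97,0,0,0,0.12,4],[-0.77,0.97,0,0,0,0.12,4],[-0.77,0.97,0,0,0,0.12,4],[-0.77,0.97,0,0,0,0.12,4]]'
python3 -m crank '[[-0.77,0.97,0,0,0,0.12,4],[-0.77,0.97,0,0,0,0.12,4],[-0.77,0.97,0,0,0,0.12,4],[-0.77,0.97,0,0,0,0.12,4],[-0.77,0.97,0,0,0,0.12,4]]'
python3 -m crank '[[-0.77,0.97,0,0,0,0.12,4],[-0.77,0.97,0,0,0,0.12,4],[-0.77,0.97,0,0,0,0.12,4],[0,0,0,0,0,0,4]]'
python3 - <<'E'
from h import *
im=np.vstack([cv2.convertScaleAbs(cv2.resize(bot.get_image(n)[s],None,fx=k,fy=k),alpha=1.5)[:298,:560] for n,s,k in(("top",np.s_[100:210,300:460],2.7*1.296),("side",np.s_[100:190,240:400],3.5))])
cv2.imwrite("pics/c1.png",im);print(im.shape)
E
```

```text
time: 3.78
eef_pos: [555.9, -123.9, 326.2]
tool_rot: [0.678, 0.735, 0.0, 0.001]
contact_force: [0.4, 0.4, 0.6]
gripper_width: 0.237
finger_force: 0.0
time: 4.2
eef_pos: [517.1, -75.2, 323.6]
tool_rot: [0.429, 0.904, 0.0, 0.0]
contact_force: [0.1, 0.5, 0.0]
gripper_width: 0.467
finger_force: 0.0
time: 4.62
eef_pos: [478.4, -26.8, 323.6]
tool_rot: [0.142, 0.99, -0.0, 0.0]
contact_force: [-0.1, 0.3, 0.5]
gripper_width: 0.469
finger_force: 0.0
time: 4.95
eef_pos: [454.8, 2.8, 323.7]
tool_rot: [-0.038, 0.999, 0.0, 0.0]
contact_force: [0.4, 0.6, -0.2]
gripper_width: 0.47
finger_force: 0.0
(596, 560, 3)
```

View pics/c1.png

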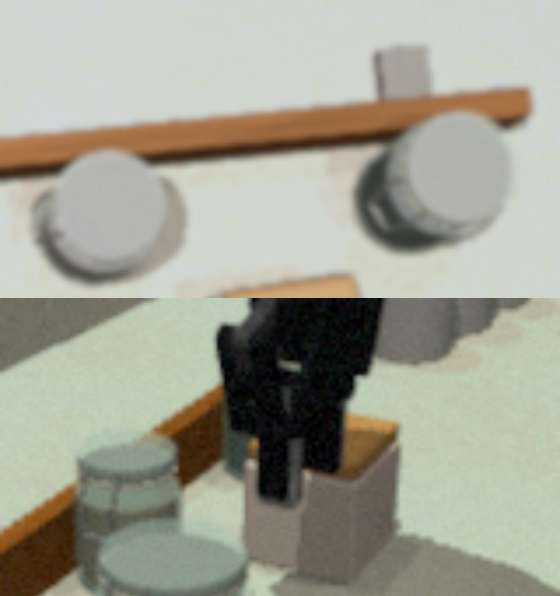

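```bash
python3 -m crank '[[0,-0.2,-3,0,0,0,4],[0,-0.2,-3,0,0,0,4],[0,-0.2,-3,0,0,0,4],[0,0,-2.6,0,0,0,4],[0,0,0,0,0,0,4]]'
python3 - <<'E'
from h import *
cv2.imwrite("pics/t2.png",cv2.convertScaleAbs(cv2.resize(bot.get_image("top")[110:260,190:460],None,fx=2.96,fy=2.96),alpha=1.5))
E
```

```text
time: 5.47
eef_pos: [454.6, -5.3, 202.0]
tool_rot: [-0.032, 0.999, 0.0, -0.004]
contact_force: [-0.9, -0.8, -0.7]
gripper_width: 0.469
finger_force: 0.0
```

View pics/t2.png

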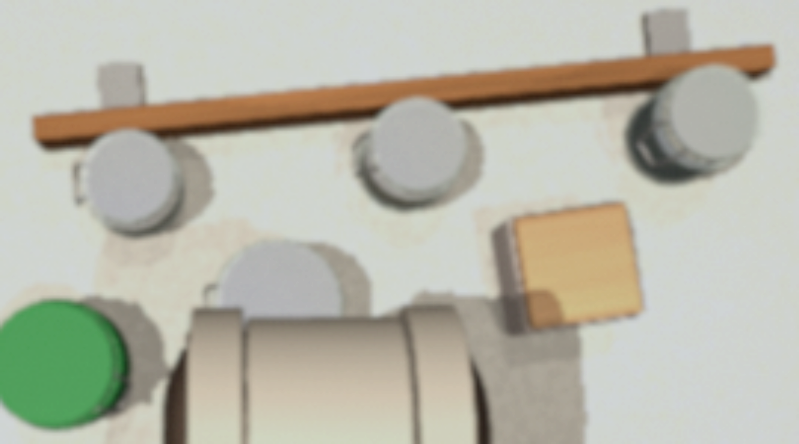

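```bash
python3 -c "
from h import *
c=np.array([ray('top',T(p),85) for p in[(512,220),(626,203),(643,310),(527,330)]]).mean(0);t=.078
print(c,'u',c@[np.cos(t),np.sin(t)],'v',c@[-np.sin(t),np.cos(t)])"
python3 -m crank '[[0.5,0.02,0.2,0,0,0,4],[0.5,0.02,0,0,0,0,4],[0.5,0.02,0,0,0,0,4],[0.5,0.02,0,0,0,0,4],[0.5,0.02,0,0,0,0,4]]'
python3 -m crank '[[0.5,0.02,0,0,0,0,4],[0.5,0.02,0,0,0,0,4],[0.5,0.02,0,0,0,0,4],[0.5,0.02,0,0,0,0,4],[0.5,0.02,0,0,0,0,4]]'
python3 -m crank '[[0.5,0.02,0,0,0,0,4],[0.5,0.02,0,0,0,0,4],[0.5,0.02,0,0,0,0,4],[0.5,0.02,0,0,0,0,4],[0.5,0.02,0,0,0,0,4]]'
python3 -m crank '[[0.5,0.02,0,0,0,0,4],[0.5,0.02,0,0,0,0,4],[0.5,0.02,0,0,0,0,4],[0.5,0.02,0,0,0,0,4],[0.5,0.02,0,0,0,0,4]]'
```

```text
[ 554.12832518 -195.12405931] u 537.2392727054573 v -237.70898837885514
time: 5.93
eef_pos: [482.1, -3.9, 209.6]
tool_rot: [-0.034, 0.999, -0.0, 0.001]
contact_force: [-3.5, -0.7, 1.6]
gripper_width: 0.472
finger_force: 2.5
time: 6.35
eef_pos: [506.5, -2.9, 208.6]
tool_rot: [-0.034, 0.999, -0.0, -0.0]
contact_force: [-4.1, 0.1, 2.6]
gripper_width: 0.467
finger_force: 2.3
time: 6.77
eef_pos: [531.6, -2.0, 208.6]
tool_rot: [-0.034, 0.999, -0.0, -0.0]
contact_force: [-3.5, -0.7, 3.0]
gripper_width: 0.469
finger_force: 2.1
time: 7.18
eef_pos: [556.6, -0.9, 208.7]
tool_rot: [-0.034, 0.999, -0.0, -0.0]
contact_force: [-3.6, 0.2, 1.7]
gripper_width: 0.466
finger_force: 2.0
```

```bash
python3 -m crank '[[0.3,0.02,0,0,0,0,4],[0.2,0.02,0,0,0,0,4],[0.2,0.02,0,0,0,0,4]]'
python3 -m crank '[[0.15,0.01,0,0,0,0,4],[0.1,0,0,0,0,0,4]]'
```

```text
time: 7.43
eef_pos: [563.3, -0.4, 208.6]
tool_rot: [-0.034, 0.999, -0.0, -0.0]
contact_force: [-3.8, -0.0, 3.1]
gripper_width: 0.471
finger_force: 2.0
time: 7.6
eef_pos: [565.7, -0.2, 208.6]
tool_rot: [-0.034, 0.999, 0.0, -0.0]
contact_force: [-3.2, 0.4, 2.3]
gripper_width: 0.469
finger_force: 1.9
```

```bash
for k in 1; do python3 -m crank '[[0.1,0.01,0,0,0,0,4],[0.1,0,0,0,0,0,4]]'; python3 -m crank '[[0.1,0.01,0,0,0,0,4],[0,0,0,0,0,0,4]]'; done
```

```text
time: 7.77
eef_pos: [567.6, -0.1, 208.7]
tool_rot: [-0.034, 0.999, 0.0, -0.0]
contact_force: [-2.4, 0.2, 0.1]
gripper_width: 0.471
finger_force: 1.8
time: 7.93
eef_pos: [568.8, -0.0, 208.7]
tool_rot: [-0.034, 0.999, -0.0, 0.0]
contact_force: [-2.7, -0.8, 0.8]
gripper_width: 0.468
finger_force: 1.3
```

```bash
python3 -m crank '[[0.1,0.01,0,0,0,0,4],[0,0,0,0,0,0,4]]'; python3 -m crank '[[0.1,0.01,0,0,0,0,4],[0,0,0,0,0,0,4]]'
```

```text
time: 8.1
eef_pos: [569.7, 0.1, 208.7]
tool_rot: [-0.034, 0.999, -0.0, 0.0]
contact_force: [-2.6, 0.1, 1.1]
gripper_width: 0.47
finger_force: 1.4
time: 8.27
eef_pos: [570.1, 0.1, 208.6]
tool_rot: [-0.034, 0.999, -0.0, -0.001]
contact_force: [-6.9, -1.3, 4.4]
gripper_width: 0.47
finger_force: 3.7
```

Run:
```python
from h import *
im=np.vstack([cv2.convertScaleAbs(cv2.resize(bot.get_image(n)[s],None,fx=4,fy=4,interpolation=cv2.INTER_CUBIC),alpha=1.5) for n,s in(("top",np.s_[120:195,215:355]),("side",np.s_[125:200,190:330]))])
cv2.imwrite("pics/j1.png",im)
```

```text
(no output)
```

View pics/j1.png

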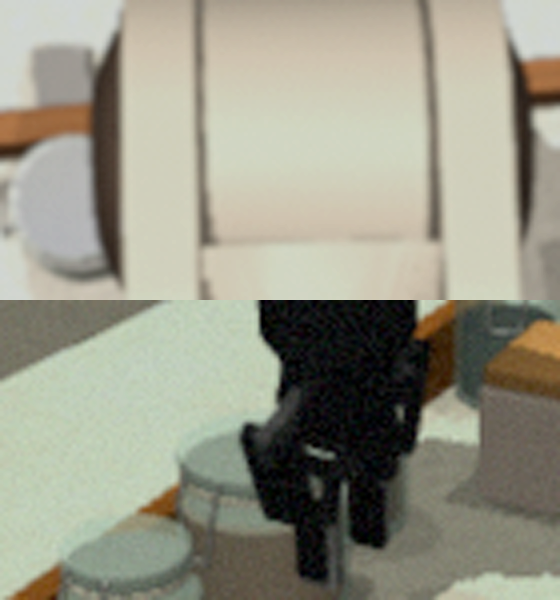

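The side view shows the fingers against the front of the jar, and the force rise to 7 N says it is on the rail. I'll press lightly once more, back off and go to the canister.

```bash
python3 -m crank '[[0.05,0,0,0,0,0,4],[0,0,0,0,0,0,4]]'
python3 -m crank '[[-1,-0.08,0,0,0,0,4],[-2.6,-0.2,0,0,0,0,4],[-2.6,-0.2,0,0,0,0,4],[-2.6,-0.2,0,0,0,0,4],[-2.6,-0.2,0,0,0,0,4]]'
python3 -m crank '[[0.2,-3,0,0,0,0,4],[0.3,-3.3,0,0,0,0,4],[0.3,-3.3,0,0,0,0,4],[0.3,-3.3,0,0,0,0,4],[0.3,-3.3,0,0,0,0,4]]'
python3 -m crank '[[0.2,-3,0,0,0,0,4],[0,0,0,0,0,0,4]]'
```

```text
time: 8.53
eef_pos: [570.3, 0.1, 208.6]
tool_rot: [-0.034, 0.999, -0.0, -0.001]
contact_force: [-9.1, -0.5, 5.1]
gripper_width: 0.464
finger_force: 4.8
time: 8.95
eef_pos: [456.3, -8.7, 208.6]
tool_rot: [-0.034, 0.999, 0.0, 0.0]
contact_force: [0.1, -0.1, 0.7]
gripper_width: 0.467
finger_force: 0.0
time: 9.37
eef_pos: [471.3, -172.3, 209.1]
tool_rot: [-0.034, 0.999, -0.0, 0.001]
contact_force: [1.3, 0.8, -0.3]
gripper_width: 0.47
finger_force: 0.0
time: 9.53
eef_pos: [473.6, -204.7, 208.8]
tool_rot: [-0.032, 0.999, -0.001, 0.001]
contact_force: [-0.7, 0.0, -0.7]
gripper_width: 0.464
finger_force: 0.0
```

```bash
python3 -m crank '[[0.5,0.05,-0.1,0,0,0.01,4],[0.5,0.05,0,0,0,0,4],[0.5,0.05,0,0,0,0,4],[0.5,0.05,0,0,0,0,4],[0.5,0.05,0,0,0,0,4]]'
python3 -m crank '[[0.5,0.05,0,0,0,0,4],[0.5,0.05,0,0,0,0,4],[0.5,0.05,0,0,0,0,4],[0.5,0.05,0,0,0,0,4],[0.5,0.05,0,0,0,0,4]]'
python3 -m crank '[[0.5,0.05,0,0,0,0,4],[0.5,0.05,0,0,0,0,4],[0.5,0.05,0,0,0,0,4],[0.5,0.05,0,0,0,0,4],[0.5,0.05,0,0,0,0,4]]'
python3 -m crank '[[0.5,0.04,0,0,0,0,4],[0.5,0.04,0,0,0,0,4],[0.5,0.04,0,0,0,0,4],[0.5,0.04,0,0,0,0,4],[0.5,0.04,0,0,0,0,4]]'
```

```text
time: 9.95
eef_pos: [498.9, -197.2, 207.8]
tool_rot: [-0.04, 0.999, -0.0, 0.0]
contact_force: [0.1, -0.3, -0.4]
gripper_width: 0.467
finger_force: 0.0
time: 10.37
eef_pos: [523.5, -195.6, 207.6]
tool_rot: [-0.039, 0.999, 0.0, -0.0]
contact_force: [-3.1, 0.6, 0.3]
gripper_width: 0.466
finger_force: 0.6
time: 10.78
eef_pos: [548.6, -193.1, 207.6]
tool_rot: [-0.039, 0.999, 0.0, -0.0]
contact_force: [-2.7, 0.8, 0.2]
gripper_width: 0.465
finger_force: 0.9
time: 11.2
eef_pos: [573.6, -191.1, 207.7]
tool_rot: [-0.039, 0.999, 0.0, 0.0]
contact_force: [-2.4, 0.3, -1.4]
gripper_width: 0.467
finger_force: 1.0
```

```bash
python3 -m crank '[[0.4,0.03,0,0,0,0,4],[0.3,0.02,0,0,0,0,4],[0.3,0.02,0,0,0,0,4],[0.2,0.02,0,0,0,0,4]]'
python3 -m crank '[[0.1,0.01,0,0,0,0,4],[0.1,0.01,0,0,0,0,4]]'
python3 -m crank '[[0.1,0.01,0,0,0,0,4],[0.05,0,0,0,0,0,4]]'
```

```text
time: 11.53
eef_pos: [585.4, -190.2, 207.7]
tool_rot: [-0.039, 0.999, 0.0, -0.0]
contact_force: [-3.0, 0.5, -0.7]
gripper_width: 0.466
finger_force: 1.0
time: 11.7
eef_pos: [587.2, -190.0, 207.6]
tool_rot: [-0.039, 0.999, 0.0, -0.0]
contact_force: [-2.1, 0.0, 0.1]
gripper_width: 0.472
finger_force: 1.0
time: 11.87
eef_pos: [588.6, -189.9, 207.7]
tool_rot: [-0.039, 0.999, 0.0, 0.0]
contact_force: [-1.8, -0.7, -1.4]
gripper_width: 0.469
finger_force: 1.1
```

```bash
python3 -m crank '[[0.1,0.01,0,0,0,0,4],[0.05,0,0,0,0,0,4]]'; python3 -m crank '[[0.1,0.01,0,0,0,0,4],[0,0,0,0,0,0,4]]'
```

```text
time: 12.03
eef_pos: [589.5, -189.9, 207.6]
tool_rot: [-0.039, 0.999, 0.0, -0.001]
contact_force: [-10.7, 0.9, 2.3]
gripper_width: 0.469
finger_force: 0.9
time: 12.2
eef_pos: [589.9, -189.8, 207.6]
tool_rot: [-0.039, 0.999, 0.0, -0.002]
contact_force: [-13.6, -0.5, 4.9]
gripper_width: 0.468
finger_force: 0.2
```

```bash
python3 -m crank '[[0.05,0,0,0,0,0,4],[0,0,0,0,0,0,4]]'
python3 -m crank '[[-1,-0.08,0,0,0,0,4],[-3,-0.24,0,0,0,0,4],[-3,-0.24,0,0,0,0,4],[-3,-0.24,0,0,0,0,4],[-3,-0.24,0,0,0,0,4]]'
python3 -m crank '[[-1,-2,4,0,0,0,4],[-1,-3,4,0,0,0,4],[-1,-3,3,0,0,0,4],[-2,-3,1,0,0,0,4],[0,0,0,0,0,0,4]]'
python3 -m crank '[[-2,-3,0,0,0,0,4],[-2,-3,0,0,0,0,4],[-2,-3,0,0,0,0,4],[-2,-3,0,0,0,0,4],[0,0,0,0,0,0,4]]'
python3 - <<'E'
from h import *
im=np.vstack([cv2.convertScaleAbs(cv2.resize(bot.get_image(n)[s],None,fx=k,fy=k,interpolation=cv2.INTER_CUBIC),alpha=1.5)[:300,:800] for n,s,k in(("top",np.s_[115:215,195:460],3.019),("side",np.s_[105:230,170:500],2.4243))])
cv2.imwrite("pics/f1.png",im);print(im.shape)
E
```

```text
time: 12.37
eef_pos: [590.0, -189.8, 207.7]
tool_rot: [-0.038, 0.999, 0.0, -0.002]
contact_force: [-16.0, 0.4, 6.3]
gripper_width: 0.469
finger_force: 0.1
time: 12.78
eef_pos: [460.7, -200.1, 207.9]
tool_rot: [-0.039, 0.999, -0.0, 0.001]
contact_force: [-0.0, -0.1, 0.6]
gripper_width: 0.469
finger_force: 0.0
time: 13.2
eef_pos: [413.2, -305.4, 319.5]
tool_rot: [-0.037, 0.999, -0.003, 0.002]
contact_force: [0.4, 0.3, -0.5]
gripper_width: 0.465
finger_force: 0.0
time: 13.62
eef_pos: [332.2, -425.2, 315.4]
tool_rot: [-0.037, 0.999, -0.001, 0.0]
contact_force: [0.6, -0.6, -0.2]
gripper_width: 0.467
finger_force: 0.0
(600, 800, 3)
```

View pics/f1.png

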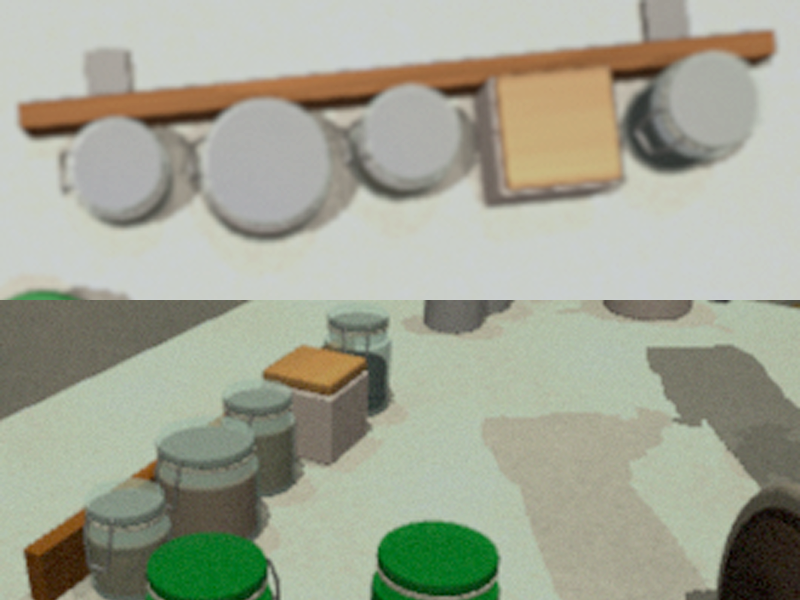

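Both containers stand in the row. The canister lid's front edge, (507,191) to (621,180), runs parallel to the rail. The slim jars are at their starting pixels to within about 1 px.

```bash
python3 -c "
from bench import bot
print(bot.job_done())"
```

```text
the job is handed in; nothing more can be done
None
```

The job is handed in: the jar stands against the rail in the left place and the canister stands square against it in the right place, both upright, and the three slim jars did not move by more than about 1 px in the top view.

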